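# Turn a rinsed glass and its coaster over together to drain

## Task

The rinsed glass stands mouth up in the turn-over stand with its drip coaster laid on top of it. Take the stand's crank by its black handle and swing it over the top, half a turn to the stop on the other side, so that glass and coaster are turned over together and the glass stands upside down on the coaster; then let go of the handle.

Things in the scene. Friction and masses are not known exactly. Their poses are not given: they have to be found in the camera images.
- cradle (a joint): Turn in rad of the turn-over stand's cradle about its level axle, 85 mm above the counter: 0 = as found, at its stop, pi = turned right over, at the other stop. The crank is rigid with it. Friction (0.12 N m, about 2 N at the handle) holds it wherever it is left. The stand (dark wooden base 170 x 130 mm, screwed down, two steel uprights) has the only crank here, on its end towards the robot.
- crank_grip (a point): Grip point on the crank's black round handle (85 mm long, 12 mm thick; free end 33 mm off), which juts out level towards the robot, 75 mm from the axle and parallel to it. Axes turn with the crank: x along the handle to the stand; y from axle to handle (axle 75 mm along -y); z the way it moves as the joint grows: from left of the axle up over the top to its right. Crank arm 50 mm along +x.
- glass_mid (a point): Centre of the small straight clear glass (62 mm across, 63 mm high) that stands loose in the cradle, between two slatted wooden platforms, 2 mm to spare. Its z axis points from mouth to base: down as found, up when it stands upside down. Like glasses on the counter are not part of the job.
- coaster_mid (a point): Centre of the round dark wooden drip coaster (84 mm across, 11 mm high: floor 6 mm, lip 5 mm high, 69 mm inside) that lies like a cap on the glass in the cradle. Its z axis points from lip to flat underside: up as found. A spare one lies on the counter.

How it is judged:
By the outcome, as a careful person would: the job done as asked, in the order asked, and still so for the second after the job is handed in, with the robot touching nothing.
It also fails if it takes over 38 s, if anything falls off the work surface, if the arm or the gripper's body presses on something with over 40 N, if the wrist force passes 120 N, or if a joint passes its speed limit or range.

## Robot

A 6-joint arm with a two-finger parallel gripper is mounted at the origin on a cart in front of the work surface, level with it; the furniture and walls round the work are solid. World frame = base frame: x ahead of the robot, y to its left, z up, the work surface at z = 0. Lengths are in m, angles in rad, forces in N, time in s.
With the tool pointing down it reaches from about 0.3 to 0.75 m from the base axis. Payload 8.5 kg.
Tool frame: the origin (TCP) lies at the very end of the fingers, on their centre line; the grasp point (between the pads) lies 19 mm behind it (ctrl.grip_depth is the distance from the TCP to the grasp point, in m); z points along the fingers, x is the direction in which the jaws open and shut, and the axes are right-handed (so a half turn about z gives the same grasp; the last joint's range is limited). The gripper opens to 85 mm and grips with 20 to 120 N. Pads are 22 mm wide; open, the fingers measure 114 mm over their backs; the gripper's body (76 mm by 85 mm) begins 54 mm behind the grasp point. The pads swing forward as they close: fully open they stand 13 mm farther back than shut.
Start: joints at [0.919, 0.381, 1.297, -0, 1.464, -0.215], TCP at [0.233, 0.498, 0.231] pointing down, gripper open.
Joint ranges: [-3.11, 3.11], [-0.89, 2.33], [0.22, 2.48], [-1.42, 4.56], [0.17, 2.85], [-2.88, 2.88]. Speed limits (rad/s): [2.39, 2.39, 3.14, 3.14, 3.14, 3.14].

## Interface

Orientations are given as a unit quaternion [w, x, y, z].
In Python, from bench import ctrl, cams, job_done gives the robot as it stands.
- The arm moves only by the shell command python3 -m pendant 'ROWS'. ROWS is JSON, a list of rows, each a list of 5 numbers: the shift along the tool's x, y, z in cm, then the turn about the tool's z in rad, then the opening, from -1 (shut) to 1 (fully open). In form: [[x, y, z, roll, hand], ...]. A call has 1 to 12 rows; each row is the pose to reach, as a shift and turn from the pose commanded when the call began, along the tool's axes at that moment; what a row does not reach only later rows make up. A row lasts 1/12 s, in which the tool goes at most 41.7 mm and 7.16 degrees, less where a joint would pass 70% of its speed; a pose out of reach is approached as far as the arm can. A call with a gripper value outside its range is refused whole. The fingers move at their own pace and stop on an object; the grip force is fixed at half the most. Time passes only in rows, so rows that repeat a pose let the fingers close. It gives the time, the measured TCP pose, the force and the opening at its end, in the units of the state.
- ctrl.read_state(): the state, without advancing time (a new reading comes with each control period).
- cams.snapshot(name): name is "scene" or "top" or "wrist"; returns a dict with "pixels" (400x640x3 uint8, blue, green, red), "vertical_fov" (degrees; the focal length in pixels is half the picture's height over the tangent of half this angle, whatever the lens; pixels are square), "cx", "cy" (the principal point, pixels), "rvec" (rotation vector, rad) and "tvec" (3), from world to camera coordinates, as OpenCV has them; the wrist camera has in their place "hand_eye" (4x4, takes a point from camera to tool coordinates, whose origin is the TCP and whose axes are the tool frame's). Camera axes: x right, y down, z forward; pixel columns grow to the right and rows downward; lengths in m; the calibration is good to about 2 mm. A picture is of the moment at which its call begins: read the wrist's pose just before it. There is no depth.
- job_done(): hands the job in, once; it reports no verdict.
The state is a dict: "time": time; "qpos": joint angles; "dq": joint speeds; "tau": joint torques, N m; "eef_pos": TCP position; "tool_rot": TCP orientation; "wrist_force": force on the tool from outside, world axes, zero at the start; "torque": the same for the moment, N m; "opening": finger opening in m.
Only numpy, scipy, OpenCV 4.12 (cv2) and the standard library are available. Lean on these libraries where they do the work, as an engineer would, in place of code of your own. Each camera call takes 0.05 s, during which the arm holds its last target.

## Working session

There is one attempt and no reset: what is moved stays moved. The work goes in short steps, Python scripts to look and compute and a shell command to move; the robot and the scene stay as the last step left them, time stands still between calls to the robot, and variables do not carry over. Pictures are saved under pics/ and viewed, and the job is handed in when it is done.

```bash
ls; mkdir -p pics; python3 - <<'E'
from bench import ctrl,cams
import cv2
s=ctrl.read_state();print(s)
print(ctrl.grip_depth)
for n in("scene","top","wrist"):
    d=cams.snapshot(n);cv2.imwrite(f"pics/{n}0.png",d["pixels"]);print(n,{k:v for k,v in d.items() if k!="pixels"})
E
```

```text
pics
{'time': 0.0, 'qpos': array([ 9.18698195e-01,  3.81222651e-01,  1.29826070e+00, -2.93555490e-05,
        1.46363450e+00, -2.15292143e-01]), 'dq': array([ 0.00042424, -0.00011164, -0.00023307,  0.00172517, -0.00092768,
       -0.00074274]), 'tau': array([-8.66271766e-04, -4.48435092e+01, -2.31287277e+01, -1.77613470e-04,
        4.51232205e-03,  1.97586297e-05]), 'eef_pos': array([0.23249423, 0.4981117 , 0.2306975 ]), 'tool_rot': array([ 2.76411940e-04,  8.43517580e-01,  5.37101024e-01, -7.10890387e-04]), 'wrist_force': array([-0.11674716,  0.61399163,  0.56947102]), 'torque': array([-0.01381794, -0.01004282, -0.01842613]), 'opening': 0.0857362517619326}
0.0187
scene {'vertical_fov': 44.06475961707343, 'cx': 313.55806074378665, 'cy': 197.7597957783868, 'rvec': array([ 2.03709085, -1.02339158,  0.48068803]), 'tvec': array([-0.12128843,  0.48671001,  0.43446625])}
top {'vertical_fov': 46.70684469022235, 'cx': 314.0327457110041, 'cy': 194.77170010417308, 'rvec': array([ 1.96774619, -2.24744522,  0.255022  ]), 'tvec': array([0.32863037, 0.53305893, 0.86273358])}
wrist {'vertical_fov': 67.51695598878445, 'cx': 318.8862344208264, 'cy': 197.825104552783, 'hand_eye': array([[ 9.99999895e-01, -4.10401215e-04,  2.02489425e-04,
        -6.65896845e-04],
       [ 3.40158019e-04,  9.62569469e-01,  2.71034871e-01,
        -6.87489498e-02],
       [-3.06143179e-04, -2.71034774e-01,  9.62569508e-01,
        -1.42447651e-01],
       [ 0.00000000e+00,  0.00000000e+00,  0.00000000e+00,
         1.00000000e+00]])}
```

View pics/scene0.png

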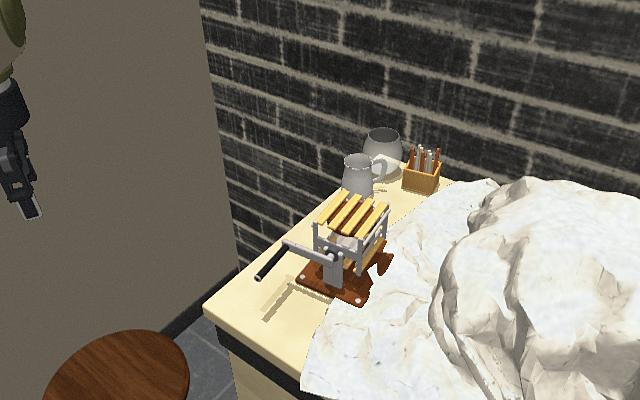

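View pics/top0.png

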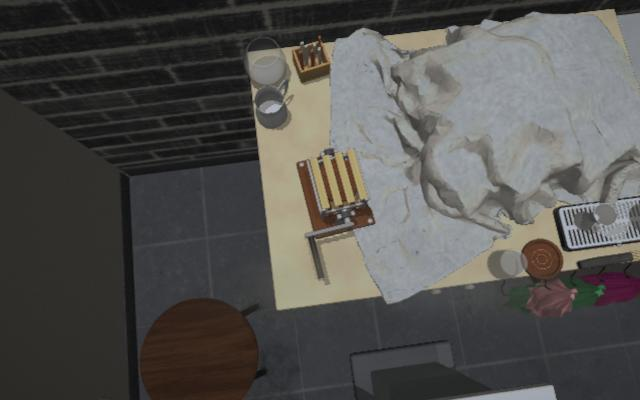

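View pics/wrist0.png

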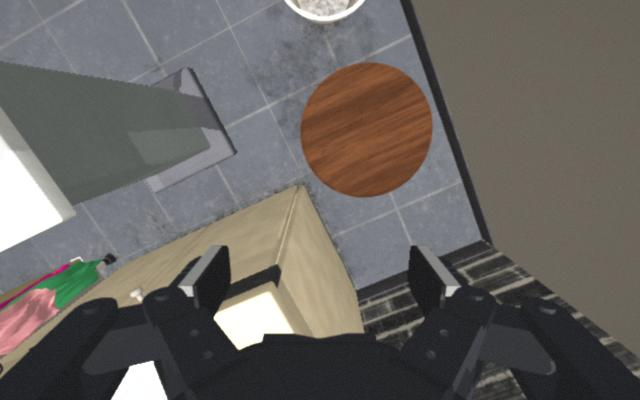

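```bash
cat > h.py <<'E'
import numpy as np,cv2
def K(d):
    f=200/np.tan(np.radians(d["vertical_fov"])/2);return np.array([[f,0,d["cx"]],[0,f,d["cy"]],[0,0,1]])
def P(d):
    R=cv2.Rodrigues(d["rvec"])[0];return K(d)@np.c_[R,d["tvec"]]
def ray(d,uv):
    R=cv2.Rodrigues(d["rvec"])[0];return -R.T@d["tvec"],R.T@np.linalg.inv(K(d))@np.r_[uv,1]
def plane(d,uv,z):
    c,r=ray(d,uv);return c+r*(z-c[2])/r[2]
def tri(d1,a,d2,b):
    X=cv2.triangulatePoints(P(d1),P(d2),np.array(a,float).reshape(2,1),np.array(b,float).reshape(2,1))[:,0];return X[:3]/X[3]
def proj(d,X):
    p=P(d)@np.r_[X,1];return p[:2]/p[2]
E
python3 - <<'E'
import cv2
a=cv2.imread("pics/scene0.png")[180:320,230:410];b=cv2.imread("pics/top0.png")[140:290,260:400]
cv2.imwrite("pics/c1.png",cv2.resize(a,None,fx=4.4,fy=4,interpolation=2)[:, :]);cv2.imwrite("pics/c2.png",cv2.resize(b,None,fx=4,fy=4,interpolation=2))
E
```

```text
(no output)
```

View pics/c1.png

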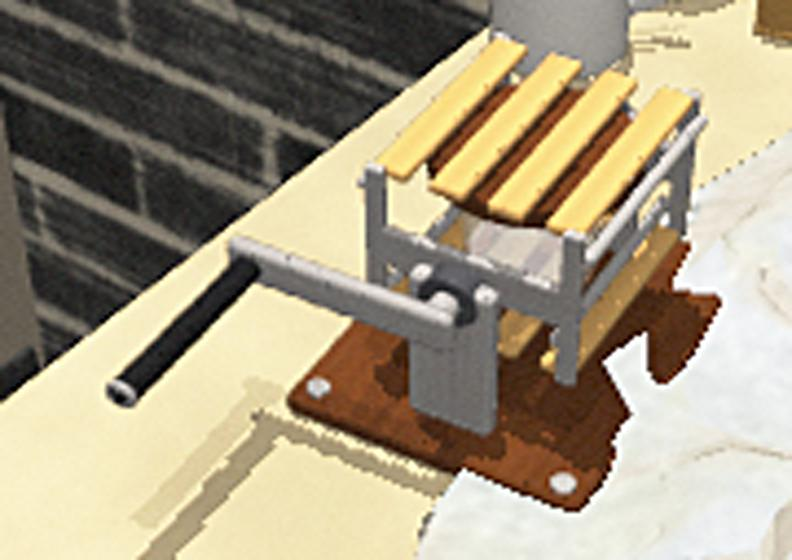

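View pics/c2.png

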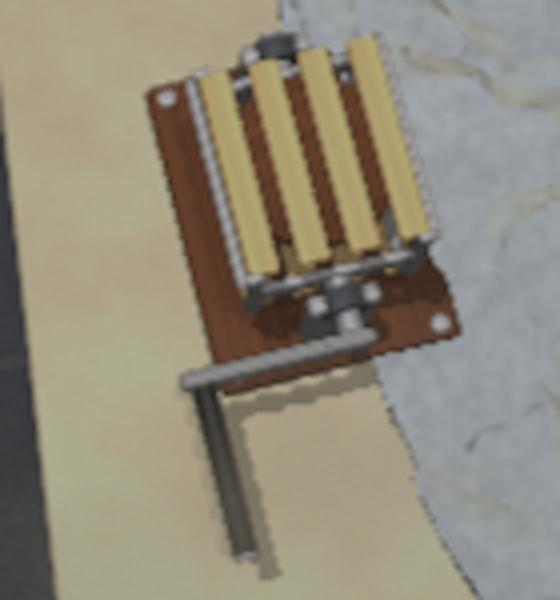

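```bash
cat > m.py <<'E'
from h import *
from bench import cams
s=cams.snapshot("scene");t=cams.snapshot("top")
for n,a,b in [("free",(257.7,278.2),(321.2,279)),("crank",(286.4,246.2),(310.8,236.6)),("axle",(330.5,256.0),(347.5,222))]:
    X=tri(s,a,t,b);print(n,X.round(4),"res",(proj(s,X)-a).round(1),(proj(t,X)-b).round(1))
for n,u in [("bolt1",(260+167/4,140+97/4)),("bolt2",(260+440/4,140+322/4))]: print(n,plane(t,u,.02))
for n,u in [("s bolt1",(230+318/4.4,180+387/4)),("bolt2",(230+563/4.4,180+483/4))]: print(n,plane(s,u,.02))
E
python3 m.py
```

```text
free [0.4066 0.2633 0.0811] res [-0.8  0.1] [ 0.4 -0.6]
crank [0.4876 0.2722 0.0818] res [-0.6  0.1] [ 0.3 -0.5]
axle [0.5067 0.1981 0.0867] res [-1.6  0.4] [ 0.9 -1.2]
bolt1 [0.64929648 0.27091694 0.02      ]
bolt2 [0.51177667 0.14737292 0.02      ]
s bolt1 [0.4943729  0.24510403 0.02      ]
bolt2 [0.50662003 0.13946456 0.02      ]
```

```bash
cat >> h.py <<'E'
from scipy.spatial.transform import Rotation as Ro
def toolR(s):
    q=s["tool_rot"];return Ro.from_quat([q[1],q[2],q[3],q[0]]).as_matrix()
def go(s,X,n):
    R=toolR(s);d=R.T@(np.array(X)-s["eef_pos"])
    a=R.T@np.array([n[0],n[1],0]);print("shift cm",(100*d).round(2),"roll",np.arctan2(a[1],a[0]).round(3),"R",R.round(3).tolist(),"eef",s["eef_pos"].round(4),"F",s["wrist_force"].round(1),s["time"])
E
python3 - <<'E'
from h import *
from bench import ctrl
go(ctrl.read_state(),[.440,.267,.15],[-.12,.993])
E
```

```text
shift cm [-12.18  28.58   8.11] roll -0.557 R [[0.423, 0.906, -0.0], [0.906, -0.423, -0.001], [-0.001, -0.0, -1.0]] eef [0.2326 0.4983 0.2311] F [-0.3 -0.9  0. ] 0.25
```

```bash
python3 -m pendant '[[-1.5,3.6,0,-0.1,1],[-3,7.2,0,-0.2,1],[-4.5,10.8,0,-0.3,1],[-6.1,14.4,1,-0.4,1],[-7.6,18,3,-0.5,1],[-9.1,21.6,5,-0.557,1],[-10.7,25.2,7,-0.557,1],[-12.2,28.6,8.1,-0.557,1],[-12.2,28.6,8.1,-0.557,1],[-12.2,28.6,8.1,-0.557,1],[-12.2,28.6,8.1,-0.557,1]]'
python3 - <<'E'
from h import *
from bench import ctrl,cams
s=ctrl.read_state();go(s,[.440,.267,.066],[-.12,.993])
w=cams.snapshot("wrist");cv2.imwrite("pics/w1.png",w["pixels"])
E
```

```text
time: 1.17
eef_pos: [0.4401, 0.267, 0.1504]
tool_rot: [-0.0, 0.664, 0.748, -0.0]
wrist_force: [-0.1, 0.2, 1.2]
opening: 0.0858
shift cm [ 0.   -0.    8.44] roll -0.001 R [[-0.119, 0.993, -0.0], [0.993, 0.119, 0.0], [0.0, -0.0, -1.0]] eef [0.4401 0.267  0.1504] F [-0.1  0.2  1.2] 1.1667
```

View pics/w1.png

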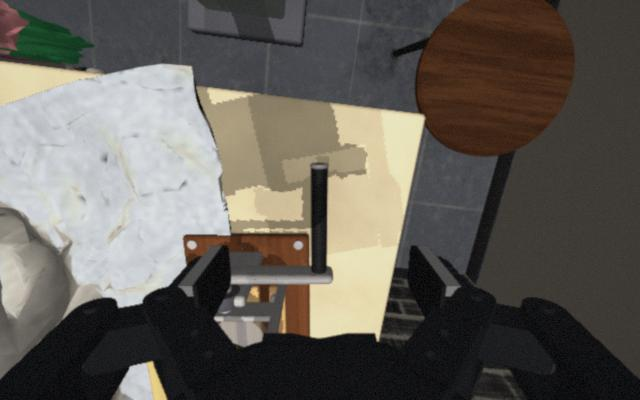

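```bash
python3 - <<'E'
from h import *
from bench import ctrl,cams
s=ctrl.read_state();w=cams.snapshot("wrist");H=w["hand_eye"];R=toolR(s)
for uv in [(319.5,168),(319,270),(192,245),(298,244)]:
    z=.085 if uv[0]>300 else .02
    r=R@H[:3,:3]@np.linalg.inv(K(w))@np.r_[uv,1];c=s["eef_pos"]+R@H[:3,3]
    X=c+r*(z-c[2])/r[2];print(X.round(4),(R.T@(X-s["eef_pos"])).round(4))
E
```

```text
[0.4078 0.2636 0.085 ] [-0.     -0.0322  0.0657]
[0.4872 0.2729 0.085 ] [-0.0004  0.0477  0.0658]
[0.5111 0.1488 0.02  ] [-0.1264  0.0565  0.1307]
[0.4974 0.2532 0.02  ] [-0.0212  0.0555  0.1308]
```

```bash
python3 -m pendant '[[0,0,2.5,0,1],[0,0,5,0,1],[0,0,7,0,1],[0,0,8.4,0,1],[0,0,8.4,0,1],[0,0,8.4,0,1],[0,0,8.4,0,-1],[0,0,8.4,0,-1],[0,0,8.4,0,-1],[0,0,8.4,0,-1],[0,0,8.4,0,-1],[0,0,8.4,0,-1]]'
python3 -m pendant '[[0,0,0,0,-1],[0,0,0,0,-1],[0,0,0,0,-1]]'
python3 - <<'E'
from h import *
from bench import ctrl,cams
for n in("scene","wrist"):
    w=cams.snapshot(n);cv2.imwrite(f"pics/{n}2.png",w["pixels"])
E
```

```text
time: 2.27
eef_pos: [0.4403, 0.2668, 0.0665]
tool_rot: [0.0, 0.663, 0.748, 0.0]
wrist_force: [-0.6, 0.4, -0.1]
opening: 0.0118
time: 2.52
eef_pos: [0.4403, 0.2668, 0.0666]
tool_rot: [0.0, 0.663, 0.748, 0.0]
wrist_force: [-1.6, -1.4, 5.1]
opening: 0.0096
```

View pics/scene2.png

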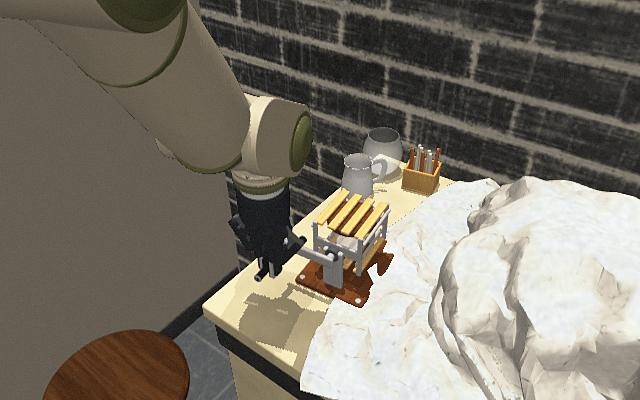

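View pics/wrist2.png

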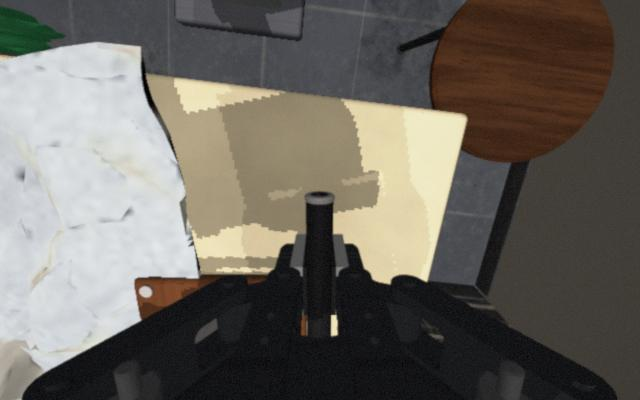

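```bash
python3 - <<'E'
import numpy as np
for k in range(6):
    a=np.radians(30*k);t=a+np.radians(2.5)*np.arange(1,13)
    print(k,[[round(float(x),2),round(float(z),2)] for x,z in zip(7.5*(np.cos(t)-np.cos(a)),-7.5*(np.sin(t)-np.sin(a)))])
E
```

```text
0 [[-0.01, -0.33], [-0.03, -0.65], [-0.06, -0.98], [-0.11, -1.3], [-0.18, -1.62], [-0.26, -1.94], [-0.35, -2.26], [-0.45, -2.57], [-0.57, -2.87], [-0.7, -3.17], [-0.85, -3.46], [-1.0, -3.75]]
1 [[-0.17, -0.28], [-0.35, -0.55], [-0.55, -0.82], [-0.75, -1.07], [-0.97, -1.32], [-1.19, -1.55], [-1.43, -1.78], [-1.67, -2.0], [-1.93, -2.2], [-2.19, -2.39], [-2.47, -2.58], [-2.75, -2.75]]
2 [[-0.29, -0.16], [-0.58, -0.3], [-0.88, -0.43], [-1.18, -0.55], [-1.49, -0.66], [-1.81, -0.75], [-2.13, -0.83], [-2.45, -0.89], [-2.77, -0.94], [-3.1, -0.98], [-3.42, -1.0], [-3.75, -1.0]]
3 [[-0.33, 0.01], [-0.65, 0.03], [-0.98, 0.06], [-1.3, 0.11], [-1.62, 0.18], [-1.94, 0.26], [-2.26, 0.35], [-2.57, 0.45], [-2.87, 0.57], [-3.17, 0.7], [-3.46, 0.85], [-3.75, 1.0]]
4 [[-0.28, 0.17], [-0.55, 0.35], [-0.82, 0.55], [-1.07, 0.75], [-1.32, 0.97], [-1.55, 1.19], [-1.78, 1.43], [-2.0, 1.67], [-2.2, 1.93], [-2.39, 2.19], [-2.58, 2.47], [-2.75, 2.75]]
5 [[-0.16, 0.29], [-0.3, 0.58], [-0.43, 0.88], [-0.55, 1.18], [-0.66, 1.49], [-0.75, 1.81], [-0.83, 2.13], [-0.89, 2.45], [-0.94, 2.77], [-0.98, 3.1], [-1.0, 3.42], [-1.0, 3.75]]
```

```bash
python3 -m pendant '[[-0.01,0,-0.33,0,-1],[-0.03,0,-0.65,0,-1],[-0.06,0,-0.98,0,-1],[-0.11,0,-1.3,0,-1],[-0.18,0,-1.62,0,-1],[-0.26,0,-1.94,0,-1],[-0.35,0,-2.26,0,-1],[-0.45,0,-2.57,0,-1],[-0.57,0,-2.87,0,-1],[-0.7,0,-3.17,0,-1],[-0.85,0,-3.46,0,-1],[-1.0,0,-3.75,0,-1]]'
python3 - <<'E'
from bench import cams
import cv2
cv2.imwrite("pics/s3.png",cams.snapshot("scene")["pixels"])
E
```

```text
time: 3.62
eef_pos: [0.4413, 0.2579, 0.1046]
tool_rot: [-0.001, 0.663, 0.748, 0.001]
wrist_force: [-0.3, 10.4, -2.4]
opening: 0.0096
```

View pics/s3.png

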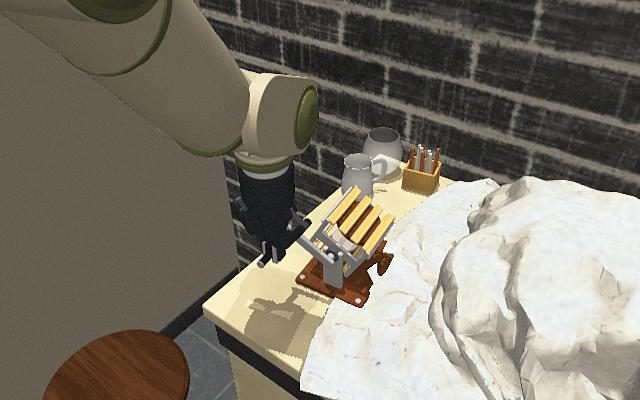

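```bash
python3 -m pendant '[[-0.17,0,-0.28,0,-1],[-0.35,0,-0.55,0,-1],[-0.55,0,-0.82,0,-1],[-0.75,0,-1.07,0,-1],[-0.97,0,-1.32,0,-1],[-1.19,0,-1.55,0,-1],[-1.43,0,-1.78,0,-1],[-1.67,0,-2.0,0,-1],[-1.93,0,-2.2,0,-1],[-2.19,0,-2.39,0,-1],[-2.47,0,-2.58,0,-1],[-2.75,0,-2.75,0,-1]]'
python3 -m pendant '[[-0.29,0,-0.16,0,-1],[-0.58,0,-0.3,0,-1],[-0.88,0,-0.43,0,-1],[-1.18,0,-0.55,0,-1],[-1.49,0,-0.66,0,-1],[-1.81,0,-0.75,0,-1],[-2.13,0,-0.83,0,-1],[-2.45,0,-0.89,0,-1],[-2.77,0,-0.94,0,-1],[-3.1,0,-0.98,0,-1],[-3.42,0,-1.0,0,-1],[-3.75,0,-1.0,0,-1]]'
python3 - <<'E'
from bench import cams
import cv2
cv2.imwrite("pics/s4.png",cams.snapshot("scene")["pixels"])
cv2.imwrite("pics/w4.png",cams.snapshot("wrist")["pixels"])
E
```

```text
time: 4.67
eef_pos: [0.4442, 0.233, 0.1343]
tool_rot: [-0.002, 0.663, 0.748, 0.004]
wrist_force: [-9.5, 21.1, 21.3]
opening: 0.0096
time: 5.67
eef_pos: [0.4489, 0.193, 0.1442]
tool_rot: [0.0, 0.663, 0.748, 0.002]
wrist_force: [-9.4, 6.3, 22.7]
opening: 0.0101
```

View pics/s4.png

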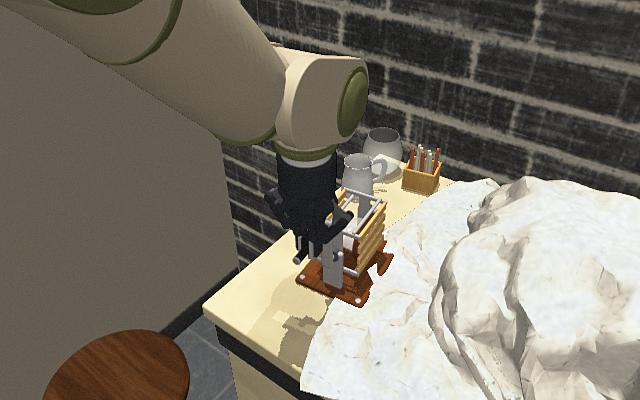

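View pics/w4.png

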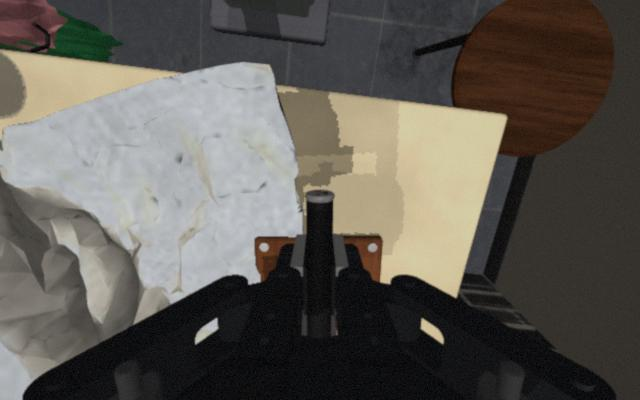

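```bash
python3 -m pendant '[[-0.33,0,-0.09,0,-1],[-0.65,0,-0.12,0,-1],[-0.98,0,-0.12,0,-1],[-1.3,0,-0.09,0,-1],[-1.62,0,-0.02,0,-1],[-1.94,0,0.06,0,-1],[-2.26,0,0.15,0,-1],[-2.57,0,0.25,0,-1],[-2.87,0,0.37,0,-1],[-3.17,0,0.5,0,-1],[-3.46,0,0.65,0,-1],[-3.75,0,0.8,0,-1]]'
```

```text
time: 6.77
eef_pos: [0.4534, 0.155, 0.1335]
tool_rot: [-0.0, 0.663, 0.748, 0.0]
wrist_force: [-3.9, 5.7, 6.7]
opening: 0.0098
```

```bash
python3 -m pendant '[[-0.28,0,0.17,0,-1],[-0.55,0,0.35,0,-1],[-0.82,0,0.55,0,-1],[-1.07,0,0.75,0,-1],[-1.32,0,0.97,0,-1],[-1.55,0,1.19,0,-1],[-1.78,0,1.43,0,-1],[-2.0,0,1.67,0,-1],[-2.2,0,1.93,0,-1],[-2.39,0,2.19,0,-1],[-2.58,0,2.47,0,-1],[-2.75,0,2.75,0,-1]]'
```

```text
time: 7.77
eef_pos: [0.4567, 0.1279, 0.1055]
tool_rot: [-0.0, 0.663, 0.748, 0.0]
wrist_force: [-2.2, 6.4, 3.7]
opening: 0.0096
```

```bash
python3 -m pendant '[[-0.16,0,0.29,0,-1],[-0.3,0,0.58,0,-1],[-0.43,0,0.88,0,-1],[-0.55,0,1.18,0,-1],[-0.66,0,1.49,0,-1],[-0.75,0,1.81,0,-1],[-0.83,0,2.13,0,-1],[-0.89,0,2.45,0,-1],[-0.94,0,2.77,0,-1],[-0.98,0,3.1,0,-1],[-1.0,0,3.42,0,-1],[-1.0,0,3.75,0,-1]]'
python3 - <<'E'
from bench import cams
import cv2
cv2.imwrite("pics/s5.png",cams.snapshot("scene")["pixels"])
E
```

```text
time: 8.77
eef_pos: [0.4582, 0.1179, 0.0683]
tool_rot: [-0.0, 0.663, 0.748, 0.0]
wrist_force: [-3.0, 4.4, 9.2]
opening: 0.0101
```

View pics/s5.png

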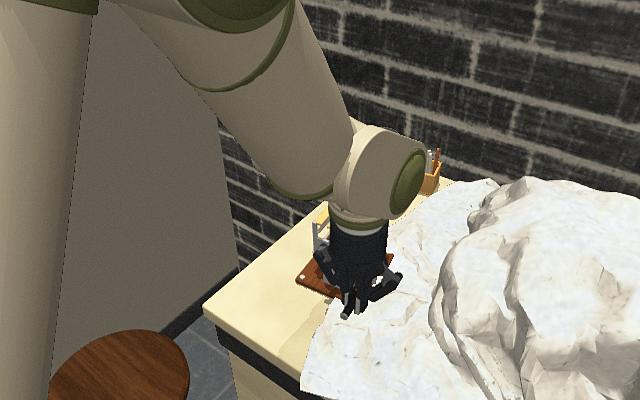

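```bash
python3 -m pendant '[[0,0,0.1,0,-1],[0,0,0.2,0,-1],[0,0,0.3,0,-1],[0,0,0.3,0,-1],[0,0,0.3,0,-1]]'
```

```text
time: 9.23
eef_pos: [0.4582, 0.1177, 0.0655]
tool_rot: [0.0, 0.663, 0.748, -0.0]
wrist_force: [-3.1, 3.1, 6.7]
opening: 0.0099
```

```bash
python3 -m pendant '[[0,0,0.1,0,-1],[0,0,0.2,0,-1],[0,0,0.3,0,-1],[0,0,0.4,0,-1],[0,0,0.4,0,-1]]'
```

```text
time: 9.65
eef_pos: [0.4583, 0.1177, 0.0647]
tool_rot: [0.001, 0.663, 0.749, 0.001]
wrist_force: [-15.8, 0.7, 48.9]
opening: 0.0101
```

```bash
python3 -m pendant '[[0,0,-0.1,0,-1],[0,0,-0.2,0,-1],[0,0,-0.25,0,-1],[0,0,-0.25,0,-1],[0,0,-0.25,0,1],[0,0,-0.25,0,1],[0,0,-0.25,0,1],[0,0,-0.25,0,1],[0,0,-0.25,0,1],[0,0,-0.25,0,1],[0,0,-0.25,0,1],[0,0,-0.25,0,1]]'
python3 - <<'E'
from bench import cams
import cv2
cv2.imwrite("pics/w6.png",cams.snapshot("wrist")["pixels"])
E
```

```text
time: 10.65
eef_pos: [0.4582, 0.1179, 0.0638]
tool_rot: [-0.0, 0.663, 0.748, -0.0]
wrist_force: [-0.5, 0.6, -0.4]
opening: 0.0855
```

View pics/w6.png

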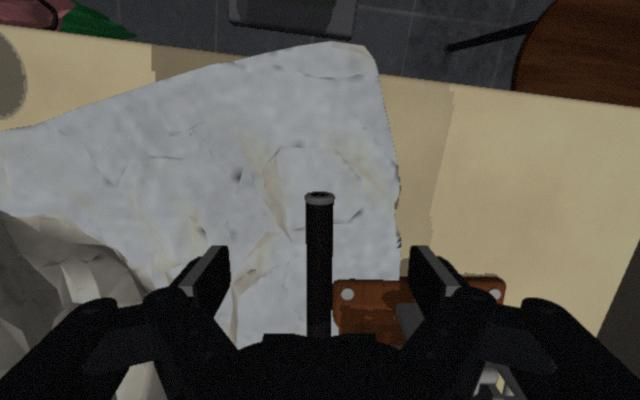

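Fully open, with the handle centred at column 319 between the clear pads. I'll lift straight up and back off.

```bash
python3 -m pendant '[[0,0,-1.5,0,1],[0,0,-4,0,1],[0,0,-7,0,1],[0,0,-10,0,1],[0,-3,-12,0,1],[0,-6,-14,0,1],[0,-9,-15,0,1],[0,-12,-15,0,1],[0,-14,-15,0,1],[0,-14,-15,0,1]]'
python3 - <<'E'
from h import *
from bench import cams
s=cams.snapshot("scene");t=cams.snapshot("top")
cv2.imwrite("pics/s7.png",s["pixels"]);cv2.imwrite("pics/t7.png",t["pixels"]);cv2.imwrite("pics/w7.png",cams.snapshot("wrist")["pixels"])
E
```

```text
time: 11.53
eef_pos: [0.3159, 0.1012, 0.2139]
tool_rot: [-0.0, 0.663, 0.748, -0.0]
wrist_force: [1.0, -0.1, 0.9]
opening: 0.0853
```

View pics/s7.png

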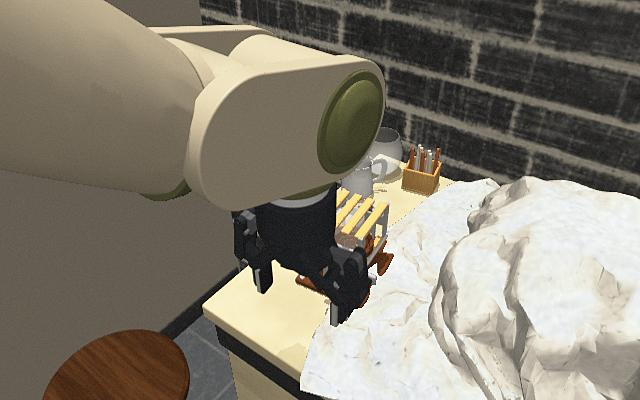

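View pics/t7.png

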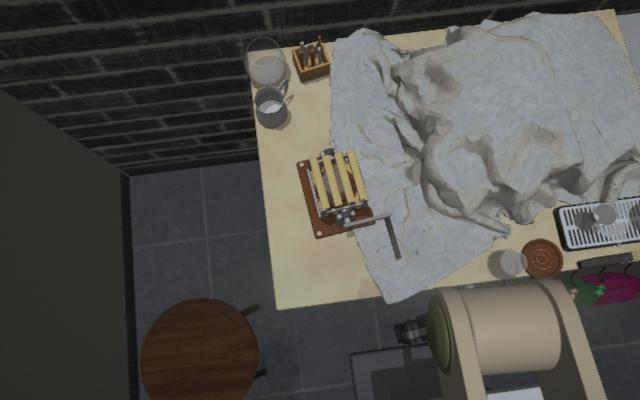

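View pics/w7.png

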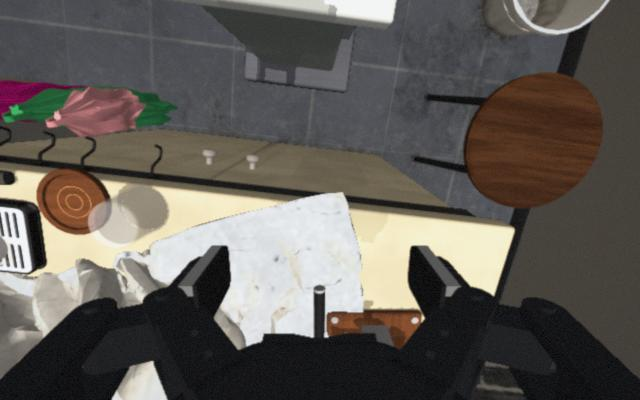

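```bash
python3 -m pendant '[[-3,0,-1,0,1],[-6,0,-2,0,1],[-10,0,-4,0,1],[-14,0,-5,0,1],[-18,0,-5,0,1],[-22,0,-5,0,1],[-26,0,-5,0,1],[-30,0,-5,0,1],[-33,0,-5,0,1],[-35,0,-5,0,1],[-35,0,-5,0,1],[-35,0,-5,0,1]]'
python3 - <<'E'
from h import *
from bench import cams
s=cams.snapshot("scene");t=cams.snapshot("top")
cv2.imwrite("pics/s8.png",s["pixels"])
cv2.imwrite("pics/c8.png",cv2.resize(s["pixels"][180:320,250:430],None,fx=4.4,fy=4.4,interpolation=2))
cv2.imwrite("pics/c9.png",cv2.resize(t["pixels"][140:290,280:420],None,fx=4,fy=4,interpolation=2))
E
```

```text
time: 12.68
eef_pos: [0.3616, -0.2473, 0.263]
tool_rot: [-0.001, 0.664, 0.748, 0.0]
wrist_force: [-0.3, 1.1, -1.2]
opening: 0.0855
```

View pics/s8.png

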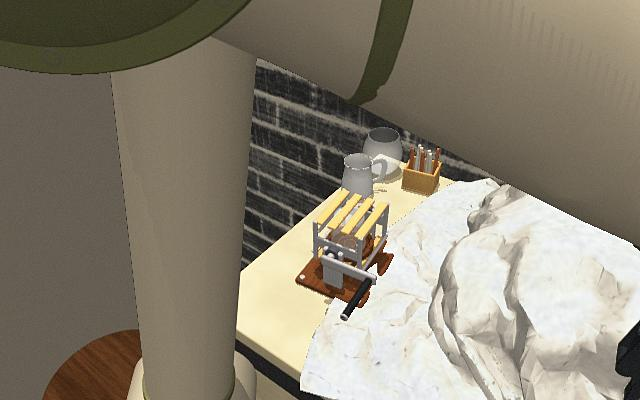

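View pics/c8.png

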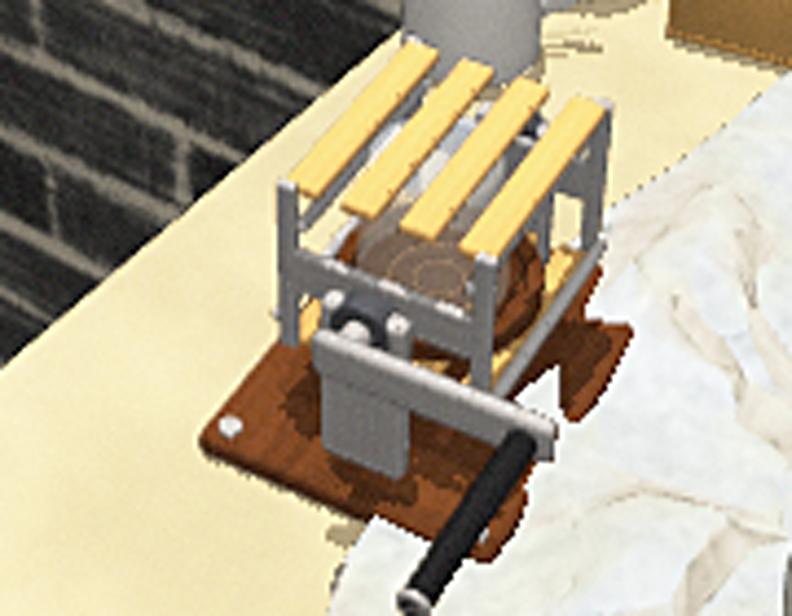

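View pics/c9.png

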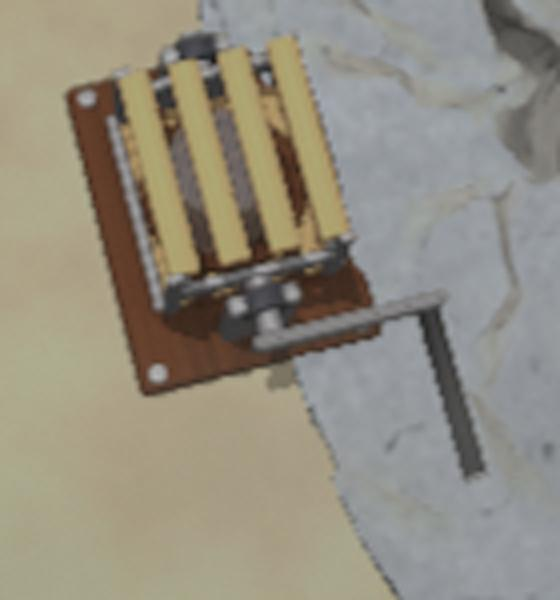

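```bash
python3 - <<'E'
from h import *
from bench import cams,ctrl
s=cams.snapshot("scene");t=cams.snapshot("top")
for n,a,b in [("free",(250+413/4.4,180+600/4.4),(280+474/4,140+474/4)),("crank",(250+522/4.4,180+440/4.4),(280+430/4,140+308/4))]:
    X=tri(s,a,t,b);print(n,X.round(4),(proj(s,X)-a).round(1))
x=ctrl.read_state();print(x["wrist_force"],x["dq"].round(4),x["time"])
E
```

```text
free [0.4246 0.1141 0.082 ] [-0.6  0.2]
crank [0.5048 0.122  0.0822] [-0.1  0. ]
[-0.32257598  0.0221704  -0.35194251] [-0.0002 -0.0046  0.0005 -0.0032 -0.0012 -0.0009] 12.8833
```

```bash
python3 -c "
from bench import job_done
print(job_done())"
```

```text
the job is handed in; nothing more can be done
None
```

I gripped the crank by its black handle and swung it half a turn over the top in about 7 s. It ran up against the far stop, where the wrist force rose to 49 N. I then eased off, opened the fingers, backed the arm well clear and handed the job in at about 13 s.

**Crank:** the last check puts the handle at z ≈ 0.082 m on the right, the same height I measured on the left at the start. That agrees with a full half turn to the stop.

**Glass and coaster:** the pictures show the coaster lying on the lower slats. The glass stands upside down on it and looks centred. I judged this by eye through the slats and did not measure the fit inside the lip.

**Contact:** the wrist force was near zero after release, so nothing was touching the robot. No reading at the end of a move exceeded 49 N.

No check failed. Halfway over, the handle rode about 3 mm higher than commanded, with about 23 N pushing up on the tool. I corrected this by raising the path 2 mm.

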